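Size a perch peg in the dowel gauge

TASK

The perch peg hanging by itself in the single stand is of unknown size: find by trying it in the dowel gauge the smallest hole that its shank slides through all the way. Push lightly and keep it upright, and be sure of it by feeling the next smaller hole turn it away before you finally leave the peg hanging in its own hole, upright, with its rubber cap down on the plate. Leave the two spare pegs in the caddy and everything else on the bench where they are.

Things in the scene. Friction and masses are not known exactly. Their poses are not given: they have to be found in the camera images.
- gauge: Dowel gauge, fixed: a rigid aluminium plate 60 x 220 x 10 mm on two end legs, top face 90 mm above the table, open below. One row of four through holes, 44 mm apart, 24, 20, 16, 12 mm. Too thick a shank stops dead on the rim; in its own hole it has 1.5 mm to spare. A push of about 5 N tells; over 30 N is too much. Origin: centre of its footprint on the table; y along the row to the smaller holes, z up.
- gauge_hole_24 (a point): Mouth of the 24 mm hole of the gauge: this point is the hole's centre at the plate's top face, 90 mm above the table; z up, y along the row of holes towards the smaller sizes. In the gauge's own frame the hole is at y = -66 mm.
- gauge_hole_20 (a point): Mouth of the 20 mm hole of the gauge: this point is the hole's centre at the plate's top face, 90 mm above the table; z up, y along the row of holes towards the smaller sizes. In the gauge's own frame the hole is at y = -22 mm.
- gauge_hole_16 (a point): Mouth of the 16 mm hole of the gauge: this point is the hole's centre at the plate's top face, 90 mm above the table; z up, y along the row of holes towards the smaller sizes. In the gauge's own frame the hole is at y = 22 mm.
- gauge_hole_12 (a point): Mouth of the 12 mm hole of the gauge: this point is the hole's centre at the plate's top face, 90 mm above the table; z up, y along the row of holes towards the smaller sizes. In the gauge's own frame the hole is at y = 66 mm.
- stand_well (a point): Mouth of the 32 mm well through the single stand, a fixed square timber block 64 x 64 x 85 mm: centre of the well at the block's top face, 85 mm above the table. The peg to be sized hangs in it, its cap's underside on the block.
- caddy_mid (a point): Middle of the top face (85 mm above the table) of the caddy, a fixed timber block 160 x 64 x 85 mm with two 32 mm wells, 40 mm to either side of this point along its x axis. The two spare pegs hang in them.
- perch_1_cap (a point): Centre of the black rubber cap of peg perch_1, one of three look-alikes. The cap (38 mm diameter, 50 mm tall) tops a round wooden shank; this point is 25 mm above the cap's flat underside and 100 mm above the level of the shank's foot; z runs up the peg. The cap is wider than every hole. The peg starts hanging by its cap, upright, in a well of the single stand or of the caddy.
- perch_2_cap (a point): Centre of the black rubber cap of peg perch_2, one of three look-alikes. The cap (38 mm diameter, 50 mm tall) tops a round wooden shank; this point is 25 mm above the cap's flat underside and 100 mm above the level of the shank's foot; z runs up the peg. The cap is wider than every hole. The peg starts hanging by its cap, upright, in a well of the single stand or of the caddy.
- perch_3_cap (a point): Centre of the black rubber cap of peg perch_3, one of three look-alikes. The cap (38 mm diameter, 50 mm tall) tops a round wooden shank; this point is 25 mm above the cap's flat underside and 100 mm above the level of the shank's foot; z runs up the peg. The cap is wider than every hole. The peg starts hanging by its cap, upright, in a well of the single stand or of the caddy.
- perch_1: Peg perch_1: wooden shank 75 mm long in a rubber cap, 125 mm in all, 40 to 70 g. One of the three shanks is 14.5 mm thick, one 18.5, one 22.5; which is which is not known. Caps are pushed on by hand: the shank is parallel to the cap but about 3 mm off its axis, to an unknown side. Its foot is flat, rim bevelled 1 mm. Origin: on the cap's axis at the level of the foot, z up.
- perch_2: Peg perch_2: wooden shank 75 mm long in a rubber cap, 125 mm in all, 40 to 70 g. One of the three shanks is 14.5 mm thick, one 18.5, one 22.5; which is which is not known. Caps are pushed on by hand: the shank is parallel to the cap but about 3 mm off its axis, to an unknown side. Its foot is flat, rim bevelled 1 mm. Origin: on the cap's axis at the level of the foot, z up.
- perch_3: Peg perch_3: wooden shank 75 mm long in a rubber cap, 125 mm in all, 40 to 70 g. One of the three shanks is 14.5 mm thick, one 18.5, one 22.5; which is which is not known. Caps are pushed on by hand: the shank is parallel to the cap but about 3 mm off its axis, to an unknown side. Its foot is flat, rim bevelled 1 mm. Origin: on the cap's axis at the level of the foot, z up.
- mister: Amber plastic mister bottle with a white trigger head, 72 mm in diameter, about 172 mm tall; origin under its centre. A bystander.
- emitter: White ceramic heat emitter standing on its face with its screw base up, 76 mm in diameter, 108 mm tall; origin under its centre. A bystander.
- hide: Stone-look resin hide, an arched cave about 125 x 126 x 85 mm; origin under its centre. A bystander.
- dish: Green silicone dish, 90 mm in diameter, 30 mm tall; origin under its centre. A bystander.
- jar: Clear supplement jar with a white lid, 60 mm in diameter, 85 mm tall; origin under its centre. A bystander.
- tong: Stainless feeding tong 250 mm long lying in a pulled-out grey tray (320 x 110 x 32 mm); origin under its centre, x along it. A bystander.
Not all that is in view belongs to the job. What is shaped like the part that bears caddy_mid but purple, turquoise or yellow is not meant.

How it is judged (in metres and radians):
On the way, in this order (a step that is already met when the one before it is completed fails the run):
1. the peg from the single stand is drawn out of its well (the centre of its cap more than 110 mm from the well's mouth), the two spares still in the caddy (((horizontal distance between each of perch_2_cap, perch_3_cap and caddy_mid below 0.06 m and distance between perch_1_cap and stand_well above 0.11 m) or (horizontal distance between each of perch_1_cap, perch_3_cap and caddy_mid below 0.06 m and distance between perch_2_cap and stand_well above 0.11 m) or (horizontal distance between each of perch_1_cap, perch_2_cap and caddy_mid below 0.06 m and distance between perch_3_cap and stand_well above 0.11 m))), for 0.1 s.
2. that peg, upright within 0.15 rad, pressed with over 1 N on the hole next below its own and turned away: cap's axis within 6 mm of the hole's centre, foot within 4 mm of the plate's top (((horizontal distance between each of perch_2_cap, perch_3_cap and caddy_mid below 0.06 m and horizontal distance between perch_1_cap and gauge_hole_12 below 0.006 m and angle between perch_1_cap's own z axis and vertical below 0.15 rad and z of perch_1_cap in the frame of gauge_hole_12 between 0.096 and 0.104 m and contact force between perch_1 and gauge above 1 N) or (horizontal distance between each of perch_1_cap, perch_3_cap and caddy_mid below 0.06 m and horizontal distance between perch_2_cap and gauge_hole_16 below 0.006 m and angle between perch_2_cap's own z axis and vertical below 0.15 rad and z of perch_2_cap in the frame of gauge_hole_16 between 0.096 and 0.104 m and contact force between perch_2 and gauge above 1 N) or (horizontal distance between each of perch_1_cap, perch_2_cap and caddy_mid below 0.06 m and horizontal distance between perch_3_cap and gauge_hole_20 below 0.006 m and angle between perch_3_cap's own z axis and vertical below 0.15 rad and z of perch_3_cap in the frame of gauge_hole_20 between 0.096 and 0.104 m and contact force between perch_3 and gauge above 1 N))), for 0.05 s.
At the end, for the whole second after the job is handed in: The peg from the single stand hangs at rest in the smallest hole its shank passes: cap within 6 mm sideways of that hole's centre, upright within 0.06 rad, cap's underside within 3 mm of the plate's top; the two spare pegs are still in the caddy (((horizontal distance between each of perch_2_cap, perch_3_cap and caddy_mid below 0.06 m and horizontal distance between perch_1_cap and gauge_hole_16 below 0.006 m and angle between perch_1_cap's own z axis and vertical below 0.06 rad and z of perch_1_cap in the frame of gauge_hole_16 between 0.022 and 0.028 m and linear speed of perch_1 below 0.01 m/s) or (horizontal distance between each of perch_1_cap, perch_3_cap and caddy_mid below 0.06 m and horizontal distance between perch_2_cap and gauge_hole_20 below 0.006 m and angle between perch_2_cap's own z axis and vertical below 0.06 rad and z of perch_2_cap in the frame of gauge_hole_20 between 0.022 and 0.028 m and linear speed of perch_2 below 0.01 m/s) or (horizontal distance between each of perch_1_cap, perch_2_cap and caddy_mid below 0.06 m and horizontal distance between perch_3_cap and gauge_hole_24 below 0.006 m and angle between perch_3_cap's own z axis and vertical below 0.06 rad and z of perch_3_cap in the frame of gauge_hole_24 between 0.022 and 0.028 m and linear speed of perch_3 below 0.01 m/s))); the robot touches nothing.
It fails at once if a peg and the gauge pressed together with more than 30 N (contact force between any of perch_1, perch_2, perch_3 and gauge above 30 N).
It fails at once if more than one peg moved (over 15 mm) (distance of each of perch_1_cap, perch_2_cap from where it was at the start of the episode above 0.015 m or distance of each of perch_1_cap, perch_3_cap from where it was at the start of the episode above 0.015 m or distance of each of perch_2_cap, perch_3_cap from where it was at the start of the episode above 0.015 m).
It fails at once if a bystander moved more than 20 mm (distance of any of mister, emitter, hide, dish, jar, tong from where it was at the start of the episode above 0.02 m).
It also fails if it takes over 72 s, if anything falls off the work surface, if the arm or the gripper's body presses on something with over 40 N, if the wrist force passes 120 N, or if a joint passes its speed limit or range.

ROBOT

A 6-joint arm with a two-finger parallel gripper is mounted at the origin on the work surface. World frame = base frame: x ahead of the robot, y to its left, z up, the work surface at z = 0. Lengths are in mm, angles in rad, forces in N, time in s.
With the tool pointing down it reaches from about 200 to 875 mm from the base axis. Payload 3.4 kg.
Tool frame: the origin (TCP) lies at the very end of the fingers, on their centre line; the grasp point (between the pads) lies 19 mm behind it (grip_depth is the distance from the TCP to the grasp point, in mm); z points along the fingers, x is the direction in which the jaws open and shut, and the axes are right-handed (so a half turn about z gives the same grasp; the last joint's range is limited). The gripper opens to 94 mm and grips with 3 to 60 N. Pads are 16 mm wide; open, the fingers measure 119 mm over their backs; the gripper's body (75 mm by 177 mm) begins 78 mm behind the grasp point.
Start: joints at [-0.121, 0.276, 1.505, -0, 1.361, -0.121], TCP at [575.035, -0.01, 205.493] pointing down, gripper open.
Joint ranges: [-2.89, 2.89], [-0.75, 2.08], [0.22, 2.7], [-1.18, 4.32], [0.11, 2.71], [-2.7, 2.7]. Speed limits (rad/s): [2.57, 2.57, 3.14, 3.14, 3.14, 3.14].

INTERFACE

Orientations are given as [roll, pitch, yaw] about the fixed x, y, z axes, in that order (R = Rz(yaw) Ry(pitch) Rx(roll)).
In Python, from workcell import * gives the robot as it stands.
- The arm moves only by the tool move_arm, never from a script. Its argument "commands" is text: rows parted by semicolons, each of 7 numbers parted by spaces: the closure, from 0 (fully open) to 1 (shut), then the shift along the tool's x, y, z scaled (see below), then the turn, a rotation vector about the tool's x, y, z scaled (see below). In form: fingers tx ty tz wx wy wz; .... A call has 1 to 12 rows; each row shifts and turns the commanded pose from where the row before left it, along the tool's axes as they then stand; what a row does not reach is not made up. The controller multiplies each number of a shift by 25 mm and each number of a turn by 4 degrees. A row lasts 1/12 s, in which the tool goes at most 41.7 mm and 7.16 degrees, less where a joint would pass 70% of its speed; a pose out of reach is approached as far as the arm can. A call with a number of a shift or a turn outside -1 to 1 is refused whole. A call with a gripper value outside its range is refused whole. The fingers move at their own pace and stop on an object; the grip force is fixed at half the most. Time passes only in rows, so rows that do not move let the fingers close. It gives the time, the measured TCP pose, the force and the opening at its end, in the units of the state.
- get_state(): the state, without advancing time (a new reading comes with each control period).
- grab_frame(name): name is "scene" or "side" or "wrist"; returns the picture (384x512x3 uint8, red, green, blue); there is no depth.
- camera_model(name): a dict with "fx", "fy", "cx", "cy" (pixels), "rvec" (rotation vector, rad) and "tvec" (3), from world to camera coordinates, as OpenCV has them. Camera axes: x right, y down, z forward; pixel columns grow to the right and rows downward; lengths in mm; the calibration is good to about 2 mm. A picture is of the moment at which its call begins: read the wrist's pose just before it. camera_model takes no time and is no camera call; for the wrist camera it gives the pose at the moment of the call.
- hand_in(): hands the job in, once; it reports no verdict.
The state is a dict: "time_s": time; "joint_pos": joint angles; "joint_velocities": joint speeds; "effort": joint torques, N m; "position": TCP position; "orientation": TCP orientation; "wrist_force": force on the tool from outside, world axes, zero at the start; "moment": the same for the moment, N m; "grip_width": finger opening in mm.
Only numpy, scipy, OpenCV 4.12 (cv2) and the standard library are available. Lean on these libraries where they do the work, as an engineer would, in place of code of your own. Each camera call takes 0.05 s, during which the arm holds its last target.

## Working session

There is one attempt and no reset: what is moved stays moved. The work goes in short steps, Python scripts to look and compute and a tool call to move; the robot and the scene stay as the last step left them, time stands still between calls to the robot, and variables do not carry over. Pictures are saved under pics/ and viewed, and the job is handed in when it is done.

Besides the shell and the picture viewer there is one more tool, called after "Request:" by a JSON object that holds its "api" and its "payload". move_arm: Moves the arm, as the interface text tells. Shifts and turns lie within -1 to 1; 1 stands for 25 mm of shift or 4 degrees of turn. Its arguments: {"type":"object","properties":{"commands":{"type":"string"}},"required":["commands"]}

```bash
ls; mkdir -p pics; python3 - <<'E'
from workcell import *
import cv2
print(get_state())
for n in ["scene","side","wrist"]:
    m=camera_model(n); print(n,m)
    cv2.imwrite(f"pics/{n}0.png",grab_frame(n)[:,:,::-1])
E
```

```text
pics
{'time_s': 0.0, 'joint_pos': array([-1.20966745e-01,  2.76604762e-01,  1.50607353e+00, -2.66218135e-06,
        1.36069385e+00, -1.20992440e-01]), 'joint_velocities': array([-2.49297540e-04,  1.17252656e-03, -6.40161152e-04, -2.78762693e-05,
       -2.51748459e-04, -1.22967271e-03]), 'effort': array([ 1.66144628e-04, -4.04588020e+01, -2.37234324e+01,  7.02253589e-02,
        3.46444664e-02, -1.77189750e-04]), 'position': array([5.74458954e+02, 7.84784357e-02, 2.04622920e+02]), 'orientation': array([-3.14138046e+00,  1.76680084e-03,  2.64396137e-05]), 'wrist_force': array([-0.3361621 ,  0.20660254, -0.01361153]), 'moment': array([ 0.00859119,  0.02404335, -0.03442082]), 'grip_width': 94.01475302950377}
scene {'fx': 379.6627013015525, 'fy': 379.6627013015525, 'cx': 252.8059440426092, 'cy': 187.14097283765398, 'rvec': array([ 2.10050779,  1.05920426, -0.49183035]), 'tvec': array([-263.66375544, -234.63645772, 1884.71501081])}
side {'fx': 415.8623671871397, 'fy': 415.8623671871397, 'cx': 257.1918269086382, 'cy': 190.1680537741315, 'rvec': array([ 0.53315108, -2.59112218,  1.30967052]), 'tvec': array([ 431.52175468,  201.25203878, 1229.04781184])}
wrist {'fx': 321.45486670535905, 'fy': 321.45486670535905, 'cx': 254.0004388590772, 'cy': 191.86759312585198, 'rvec': array([-2.85992672e+00,  2.21531478e-04,  7.86612749e-04]), 'tvec': array([-573.85726675,  -28.64387849,  391.82018193])}
```

View pics/scene0.png

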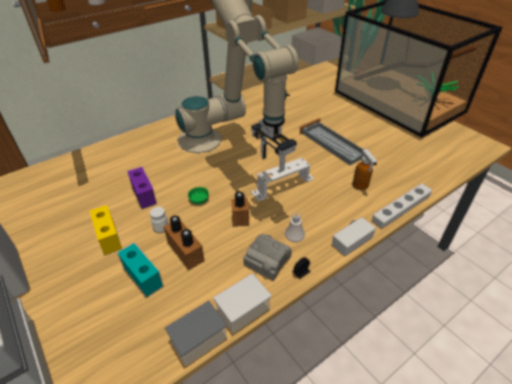

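View pics/side0.png

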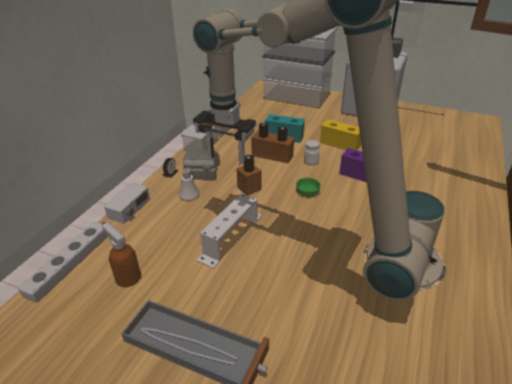

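View pics/wrist0.png

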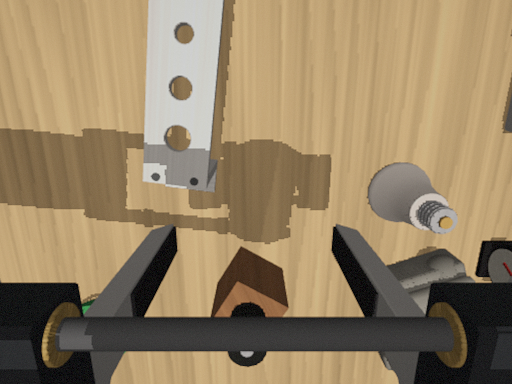

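The wrist view shows three gauge holes at (178,138), (181,88) and (184,33), and the stand's cap under the gripper at (248,335). What could be mistaken for the target peg (scene pixels):
- Single-stand peg at (240,197): this is the target.
- Caddy pegs at (175,223) and (187,240): the spares.
- Empty purple, yellow and turquoise blocks at (141,187), (105,230) and (140,270): decoys.
- Grey bar at (402,205): not the gauge, which is at (283,177).

Next I'll measure.

```bash
cat > h.py <<'E'
from workcell import *
import numpy as np, cv2
def ray(m,u,v):
    R,_=cv2.Rodrigues(np.array(m["rvec"])); t=np.array(m["tvec"])
    d=np.array([(u-m["cx"])/m["fx"],(v-m["cy"])/m["fy"],1.0])
    return -R.T@t, R.T@d
def onz(m,u,v,z):
    c,d=ray(m,u,v); return c+d*(z-c[2])/d[2]
def proj(m,P):
    p,_=cv2.projectPoints(np.array(P,float).reshape(-1,1,3),np.array(m["rvec"]),np.array(m["tvec"]),np.array([[m["fx"],0,m["cx"]],[0,m["fy"],m["cy"]],[0,0,1.]]),None)
    return p.reshape(-1,2)
E
python3 - <<'E'
from h import *
m=camera_model("wrist"); print("cam",ray(m,254,192))
for p in [(178,138),(181,88),(184,33),(248,335)]:
    print(p,onz(m,*p,90 if p[1]<300 else 135).round(1))
s=camera_model("scene");d=camera_model("side")
print("stand scene",onz(s,239,192,135),"side",onz(d,249,159,135))
for n in ["scene","side"]:
    im=cv2.imread(f"pics/{n}0.png")
    c=im[130:290,110:340] if n=="scene" else im[100:280,150:380]
    cv2.imwrite(f"pics/{n}0c.png",cv2.resize(c,None,fx=3,fy=3,interpolation=cv2.INTER_CUBIC))
E
```

```text
cam (array([574.11491096,  81.2581611 , 384.15272489]), array([-3.27972055e-04, -2.78378717e-01, -9.60471422e-01]))
(178, 138) [505.   47.1  90. ]
(181, 88) [510.4  90.3  90. ]
(184, 33) [515.7 134.   90. ]
(248, 335) [ 568.4 -128.9  135. ]
stand scene [ 557.24482389 -140.46028665  135.        ] side [ 556.48812427 -130.22555649  135.        ]
```

View pics/scene0c.png

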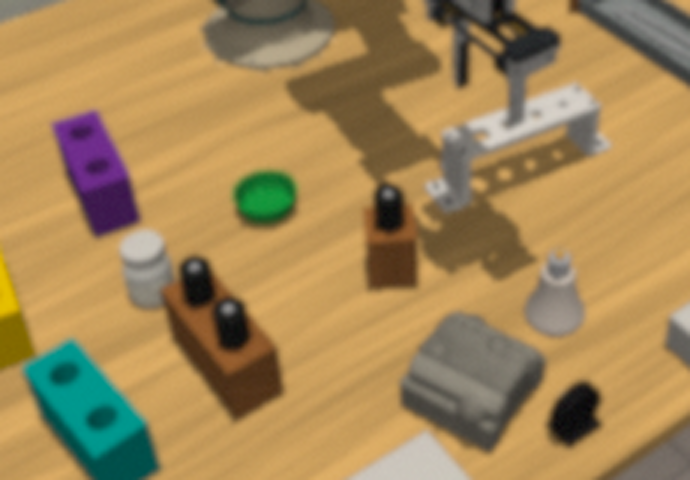

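View pics/side0c.png

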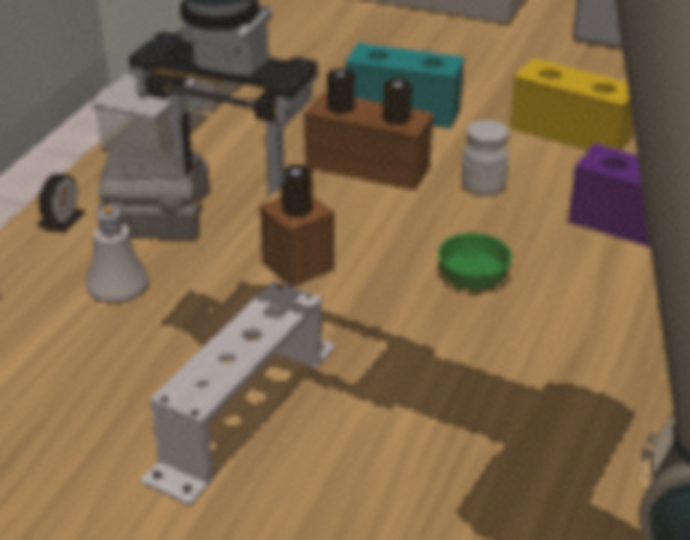

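The smallest holes lie towards +y: from y=47 the sizes run 24, 20, 16, and the 12 is out of view. I'll shift to see the whole row.

Request:
{"api": "move_arm", "payload": {"commands": "0 -1 -1 0 0 0 0; 0 -1 -1 0 0 0 0; 0 0 -1 0 0 0 0; 0 0 0 0 0 0 0; 0 0 0 0 0 0 0"}}

```text
time_s: 0.57
position: [524.8, 75.7, 205.5]
orientation: [3.141, -0.0, 0.002]
wrist_force: [-0.5, -0.1, 0.7]
grip_width: 94.2
```

```bash
python3 - <<'E'
from h import *
print(get_state()["position"])
m=camera_model("wrist"); im=grab_frame("wrist")[:,:,::-1]
cv2.imwrite("pics/w1.png",im)
import pickle; pickle.dump(m,open("m1.pkl","wb"))
E
```

```text
[524.81685019  75.65705305 205.52888468]
```

View pics/w1.png

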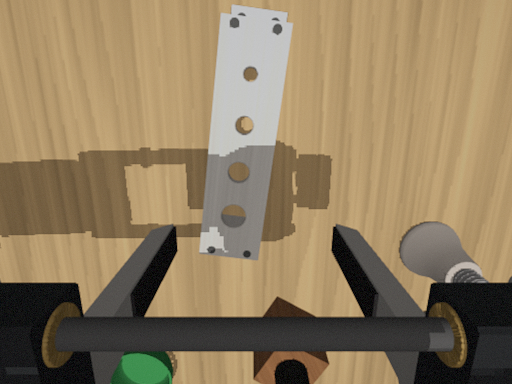

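All four holes are in view at (233,215), (239,172), (245,125) and (250,73), with the plate's corners near (222,14), (292,23), (259,259) and (200,252). I'll refine them with a saturation mask.

```bash
python3 - <<'E'
from h import *
import pickle
m=pickle.load(open("m1.pkl","rb")); im=cv2.imread("pics/w1.png")
hsv=cv2.cvtColor(im,cv2.COLOR_BGR2HSV)
mask=((hsv[:,:,1]<45)&(hsv[:,:,2]>70)).astype(np.uint8)*255
roi=np.zeros_like(mask); roi[5:265,190:300]=255; mask&=roi
cs,h=cv2.findContours(mask,cv2.RETR_CCOMP,cv2.CHAIN_APPROX_NONE)
pts=[]
for c,hh in zip(cs,h[0]):
    a=cv2.contourArea(c)
    if a<90: continue
    M=cv2.moments(c);u,v=M["m10"]/M["m00"],M["m01"]/M["m00"]
    print(a,round(u,1),round(v,1),hh[3],onz(m,u,v,90).round(1), "eqd mm",round(2*np.sqrt(a/np.pi)*296/321/1,1))
    if hh[3]>=0 : pts.append(onz(m,u,v,90)[:2])
    else:
        print(cv2.minAreaRect(c)); 
pts=np.array(pts); print(pts, np.linalg.norm(np.diff(pts,axis=0),axis=1))
cv2.imwrite("pics/mask1.png",mask)
E
```

```text
16190.0 243.3 128.3 -1 [514.7 131.2  90. ] eqd mm 132.4
((242.97952270507812, 131.674072265625), (72.908935546875, 250.9165802001953), 6.709836959838867)
247.0 233.8 210.8 0 [504.8  52.3  90. ] eqd mm 16.4
341.0 238.4 171.2 0 [509.8  91.7  90. ] eqd mm 19.2
259.5 244.0 124.8 0 [515.3 134.4  90. ] eqd mm 16.8
167.0 250.0 74.1 0 [520.8 177.3  90. ] eqd mm 13.4
[[504.8371971   52.34929865]
 [509.79857762  91.65064177]
 [515.32668868 134.36500372]
 [520.76867849 177.28425469]] [39.61326631 43.07060168 43.2628866 ]
```

View pics/mask1.png

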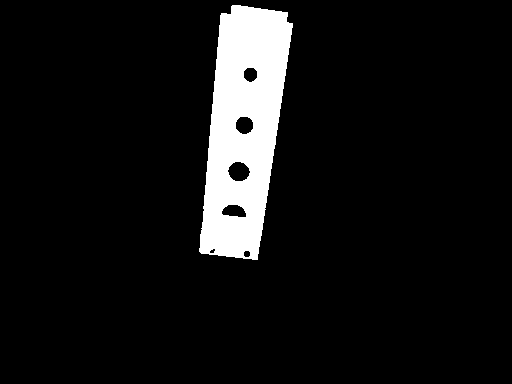

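Request:
{"api": "move_arm", "payload": {"commands": "0 0.2 1 0 0 0 0; 0 0.2 1 0 0 0 0; 0 0.2 1 0 0 0 0; 0 0.2 1 0 0 0 0; 0 0.2 1 0 0 0 0; 0 0.2 1 0 0 0 0; 0 0.2 1 0 0 0 0; 0 0.2 1 0 0 0 0; 0 0 1 0 0 0 0; 0 0 1 0 0 0 0; 0 0 0 0 0 0 0; 0 0 0 0 0 0 0"}}

```text
time_s: 1.62
position: [564.9, -177.3, 204.9]
orientation: [-3.141, 0.001, -0.004]
wrist_force: [0.2, 0.1, 0.0]
grip_width: 94.0
```

```bash
python3 - <<'E'
from h import *
print(get_state()["position"])
m=camera_model("wrist"); im=grab_frame("wrist")[:,:,::-1]
cv2.imwrite("pics/w2.png",im)
import pickle; pickle.dump(m,open("m2.pkl","wb"))
E
```

```text
[ 564.85838747 -177.30289012  204.85100454]
```

View pics/w2.png

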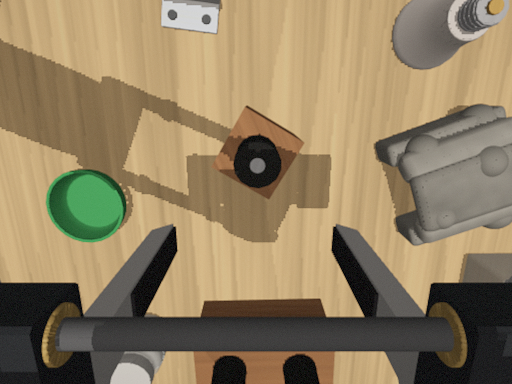

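Cap is at (257,161), with its grey centre spot at (257,166). The dish is at left (87,205), the hide at right with its edge at (378,150), and the caddy below.

```bash
python3 - <<'E'
from h import *
import pickle
m=pickle.load(open("m2.pkl","rb")); im=cv2.imread("pics/w2.png")
g=cv2.cvtColor(im,cv2.COLOR_BGR2GRAY)
hsv=cv2.cvtColor(im,cv2.COLOR_BGR2HSV)
roi=np.zeros_like(g); roi[100:215,210:310]=255
mask=((g<32).astype(np.uint8)*255)&roi
cs,_=cv2.findContours(mask,cv2.RETR_EXTERNAL,cv2.CHAIN_APPROX_NONE)
c=max(cs,key=cv2.contourArea); print(cv2.boundingRect(c),cv2.minEnclosingCircle(c))
sp=((hsv[:,:,1]<60)&(g>60)).astype(np.uint8)*255; roi[:]=0; roi[150:182,245:270]=255
n,l,st,ce=cv2.connectedComponentsWithStats(sp&roi); print(st,ce)
# project trial cap circles at centre
for z in (85,135):
    print(z,onz(m,257.5,166,z))
P=onz(m,257.5,166,135)
a=np.linspace(0,2*np.pi,60)
for z in (85,135):
    q=proj(m,np.c_[P[0]+19*np.cos(a),P[1]+19*np.sin(a),a*0+z]); print(z,q.min(0),q.max(0))
print("hide edge",onz(m,378,150,80),"dish",onz(m,126,205,30))
print("caddy caps",onz(m,229,365,135),onz(m,301,365,135))
print("stand corners",[onz(m,*p,85).round(0) for p in [(249,107),(303,143),(268,197),(216,161)]])
E
```

```text
(234, 135, 47, 53) ((257.3333435058594, 161.0), 26.053462982177734)
[[     0      0    512    384 196409]
 [   250    158     16     16    199]] [[255.49832238 191.52658992]
 [257.15577889 165.25628141]]
85 [ 567.74388472 -157.16216576   85.        ]
135 [ 567.21611336 -146.95763471  135.        ]
85 [236.68143544 134.8627422 ] [277.18356249 175.05562915]
135 [233.41477013 141.82500709] [281.59446193 189.19386925]
hide edge [ 682.21527497 -143.18744445   80.        ] dish [ 415.66691536 -213.82176733   30.        ]
caddy caps [ 539.79504556 -340.36026597  135.        ] [ 608.62024329 -340.65148575  135.        ]
stand corners [array([ 560., -103.,   85.]), array([ 610., -136.,   85.]), array([ 578., -188.,   85.]), array([ 529., -152.,   85.])]
```

Cap centre is (567,-146.5), and its outline matches a 38 mm cap with its top at z=135. The stand corners average (569,-145), which agrees. Descending to TCP z≈95.

Request:
{"api": "move_arm", "payload": {"commands": "0 0.1 -1 0 0 0 0; 0 0 -0.24 0.9 0 0 0; 0 0 0 1 0 0 0; 0 0 0 1 0 0 0; 0 0 0 1 0 0 0; 0 0 0 0.5 0 0 0; 0 0 0 0 0 0 0; 0 0 0 0 0 0 0"}}

```text
time_s: 2.33
position: [567.2, -143.0, 95.2]
orientation: [-3.141, 0.001, 0.001]
wrist_force: [0.6, 0.1, 0.7]
grip_width: 94.1
```

```bash
python3 - <<'E'
from h import *
print(get_state()["position"])
im=grab_frame("wrist")[:,:,::-1]
cv2.imwrite("pics/w3.png",im)
E
```

```text
[ 567.22226703 -143.01324666   95.18456553]
```

View pics/w3.png

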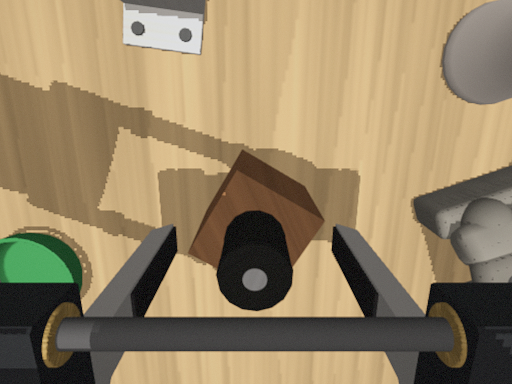

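```bash
python3 - <<'E'
from h import *
m=camera_model("wrist")
print(onz(m,255,279,135), proj(m,[[567.2,-143,95.2],[567.2,-143,114]]))
E
```

```text
[ 567.97860337 -147.75388146  135.        ] [[253.40008928 236.86842758]
 [253.41024673 250.91286403]]
```

Request:
{"api": "move_arm", "payload": {"commands": "0 0.02 0.15 0 0 0 0; 0 0 0 0 0 0 0; 1 0 0 0 0 0 0; 1 0 0 0 0 0 0; 1 0 0 0 0 0 0; 1 0 0 0 0 0 0; 1 0 0 0 0 0 0; 1 0 0 0 0 0 0; 1 0 0 0 0 0 0; 1 0 0 0 0 0 0"}}

```text
time_s: 3.22
position: [568.0, -147.7, 95.4]
orientation: [-3.142, 0.0, 0.0]
wrist_force: [0.8, -0.2, 0.5]
grip_width: 44.0
```

Request:
{"api": "move_arm", "payload": {"commands": "1 0 0 0 0 0 0; 1 0 0 0 0 0 0; 1 0 0 0 0 0 0; 1 0 0 0 0 0 0"}}

```text
time_s: 3.55
position: [568.0, -147.7, 95.4]
orientation: [-3.142, 0.0, 0.0]
wrist_force: [0.0, 0.1, -0.2]
grip_width: 37.8
```

Request:
{"api": "move_arm", "payload": {"commands": "1 0 0 -0.4 0 0 0; 1 0 0 -0.9 0 0 0; 1 0 0 -1 0 0 0; 1 0 0 -1 0 0 0; 1 0 0 -1 0 0 0; 1 0 0 -0.9 0 0 0; 1 0 0 0 0 0 0; 1 0 0 0 0 0 0; 1 0 0 0 0 0 0"}}

```text
time_s: 4.3
position: [567.4, -147.5, 224.8]
orientation: [-3.141, 0.001, 0.0]
wrist_force: [-0.9, 0.1, -0.8]
grip_width: 37.6
```

```bash
python3 - <<'E'
from h import *
print(get_state()["position"],get_state()["wrist_force"])
import pickle; pickle.dump(camera_model("wrist"),open("m4.pkl","wb"))
im=grab_frame("wrist")[:,:,::-1]
cv2.imwrite("pics/w4.png",im)
cv2.imwrite("pics/w4c.png",cv2.resize(im[150:350,150:360],None,fx=3.5,fy=3,interpolation=cv2.INTER_NEAREST))
s=grab_frame("side")[:,:,::-1]
cv2.imwrite("pics/s4c.png",cv2.resize(s[60:240,180:340],None,fx=3,fy=3,interpolation=cv2.INTER_CUBIC))
E
```

```text
[ 567.37484185 -147.50854556  224.75468794] [-0.88558413  0.14045767 -0.80732828]
```

View pics/w4.png

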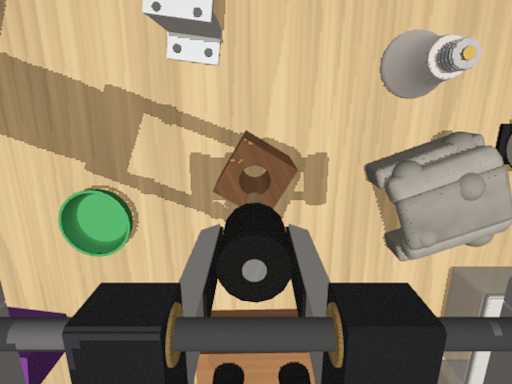

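View pics/s4c.png

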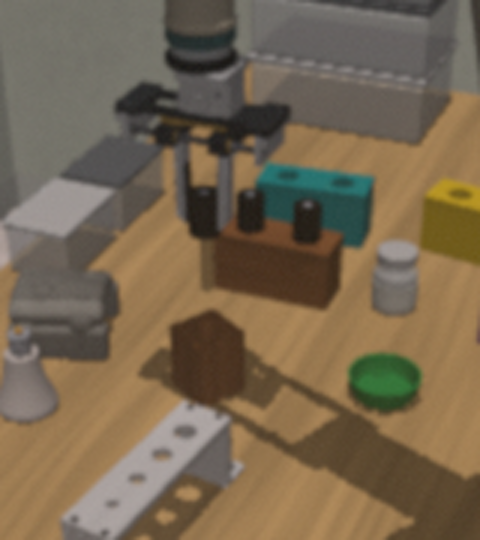

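The peg is out and the spares are undisturbed. The shank is just visible against wood at (254,195). I'll carry it over the white gauge, above the 16 hole, for contrast.

Request:
{"api": "move_arm", "payload": {"commands": "1 -0.1 -0.5 0 0 0 0; 1 -0.2 -1 0 0 0 0; 1 -0.2 -1 0 0 0 0; 1 -0.2 -1 0 0 0 0; 1 -0.2 -1 0 0 0 0; 1 -0.2 -1 0 0 0 0; 1 -0.2 -1 0 0 0 0; 1 -0.2 -1 0 0 0 0; 1 -0.2 -1 0 0 0 0; 1 -0.2 -1 0 0 0 0; 1 -0.2 -1 0 0 0 0; 1 0 -0.8 0 0 0 0"}}

```text
time_s: 5.4
position: [513.1, 137.2, 224.6]
orientation: [-3.141, 0.003, 0.001]
wrist_force: [0.6, 0.8, -0.9]
grip_width: 37.5
```

Request:
{"api": "move_arm", "payload": {"commands": "1 0 0 1 0 0 0; 1 0 0 0 0 0 0; 1 0 0 0 0 0 0; 1 0 0 0 0 0 0"}}

```text
time_s: 5.73
position: [515.2, 134.7, 200.4]
orientation: [3.141, 0.001, -0.0]
wrist_force: [-1.0, 0.2, 0.1]
grip_width: 37.7
```

```bash
python3 - <<'E'
from h import *
print(get_state()["position"],get_state()["orientation"],get_state()["wrist_force"])
import pickle; pickle.dump(camera_model("wrist"),open("m5.pkl","wb"))
im=grab_frame("wrist")[:,:,::-1]
cv2.imwrite("pics/w5.png",im)
cv2.imwrite("pics/w5c.png",cv2.resize(im[60:240,180:330],None,fx=4,fy=4,interpolation=cv2.INTER_NEAREST)[:600])
E
```

```text
[515.16141958 134.670262   200.44821391] [ 3.14137631e+00  9.39704350e-04 -1.43565075e-04] [-0.95237841  0.18822086  0.09921258]
```

View pics/w5.png

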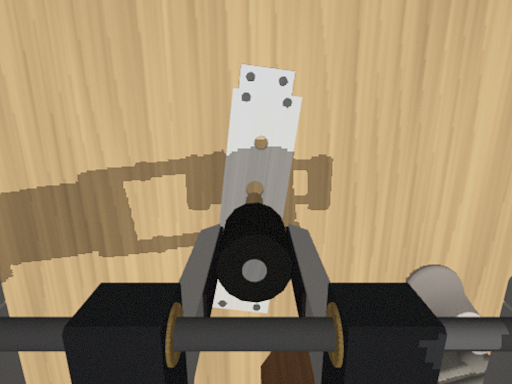

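View pics/w5c.png

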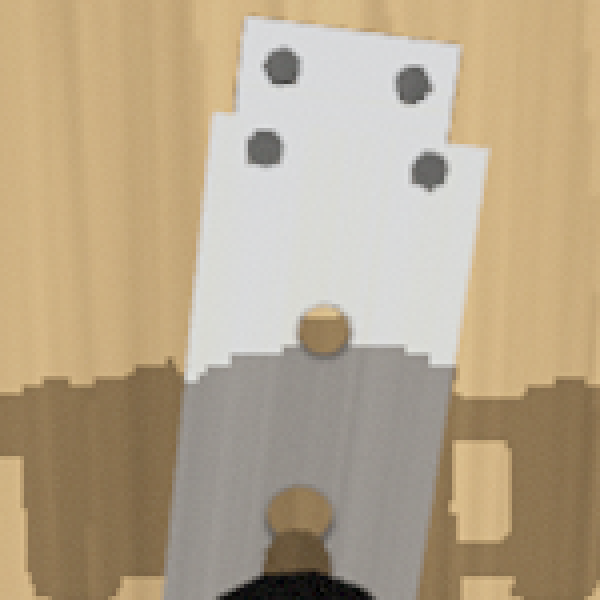

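The shank measures about 17 px wide at the foot, with edges at u≈246 and 263 and its front at v≈192.5. That is about 14.6 mm, so it should be the 14.5 mm peg: the 12 hole refuses it and the 16 hole is its own. Still to be confirmed by feel. Next I'll work out the shank axis relative to the tool and the holes.

```bash
python3 - <<'E'
from h import *
import pickle
m=pickle.load(open("m5.pkl","rb")); im=cv2.imread("pics/w5.png")
T=np.array([515.16,134.67,200.45])
# rows: colour profiles
hsv=cv2.cvtColor(im,cv2.COLOR_BGR2HSV)
for v in (186,188,190,192,194,196,198,200):
    print(v,[int(x) for x in hsv[v,240:270,1]],'|',[int(x) for x in hsv[v,240:270,2]])
print([tuple(int(q) for q in im[v,254]) for v in range(176,206)])
L=onz(m,246,197,118);R=onz(m,263,197,118);F=onz(m,254.5,192.5,115.5)
print("shank L R",L,R,"F",F,"axis",(L[0]+R[0])/2,F[1]-7.0)
print("cap spot top",onz(m,254.5,270,165))
for p in [(254.7,181.2)]: print("hole16 far rim",onz(m,*p,90))
h=onz(m,180+325/4,60+330/4,90);print("hole12",h)
E
```

```text
186 [17, 19, 19, 16, 17, 14, 22, 68, 105, 105, 107, 105, 109, 105, 105, 102, 105, 105, 103, 106, 108, 101, 69, 28, 19, 19, 15, 16, 16, 15] | [152, 151, 149, 155, 153, 148, 138, 136, 143, 143, 141, 143, 141, 143, 150, 152, 151, 150, 149, 147, 147, 147, 144, 147, 149, 148, 151, 155, 156, 155]
188 [18, 18, 18, 15, 17, 13, 43, 100, 107, 106, 109, 107, 109, 104, 104, 105, 104, 107, 108, 104, 105, 107, 86, 35, 13, 19, 15, 17, 18, 15] | [153, 152, 153, 155, 151, 142, 132, 138, 146, 144, 141, 141, 140, 144, 149, 151, 150, 148, 146, 145, 146, 152, 146, 138, 142, 148, 151, 154, 156, 156]
190 [17, 19, 15, 16, 15, 14, 26, 88, 110, 107, 106, 102, 104, 106, 105, 103, 105, 106, 106, 104, 106, 105, 76, 20, 14, 17, 18, 15, 15, 15] | [150, 151, 151, 156, 152, 141, 119, 128, 146, 143, 142, 142, 142, 145, 151, 151, 151, 151, 147, 147, 149, 148, 128, 125, 143, 150, 153, 156, 154, 154]
192 [15, 17, 16, 17, 17, 16, 18, 25, 68, 97, 112, 107, 106, 108, 109, 104, 108, 108, 100, 105, 102, 70, 18, 13, 16, 19, 18, 15, 16, 16] | [150, 151, 156, 153, 150, 144, 128, 110, 123, 140, 139, 131, 127, 118, 126, 132, 128,
[... 1316 characters left out ...]
 (92, 123, 145), (87, 125, 149), (89, 125, 149), (86, 123, 147), (88, 124, 150), (86, 124, 147), (88, 124, 149), (87, 122, 148), (89, 125, 151), (88, 126, 150), (72, 103, 126), (57, 85, 105), (56, 85, 101), (62, 89, 107), (62, 86, 104), (63, 87, 105), (55, 83, 102), (59, 84, 103), (61, 84, 104), (56, 84, 105), (52, 69, 84), (23, 29, 38), (11, 18, 12), (17, 18, 21)]
shank L R [507.84217569 135.55336273 118.        ] [522.32116783 135.54661534 118.        ] F [515.08570608 138.81281774 115.5       ] axis 515.0816717599425 131.812817742784
cap spot top [515.00500479  92.85402325 165.        ]
hole16 far rim [515.31343152 142.3105841   90.        ]
hole12 [521.1917551  178.16438551  90.        ]
```

The shank axis sits about 2.9 mm towards −y from the tool axis (x≈−0.2), which fits the stated 3 mm. Hole 16 is at (515.2,134.4) and hole 12 at (521.2,178.2). I'll go above the 12 first.

Request:
{"api": "move_arm", "payload": {"commands": "1 0.25 -0.9 0 0 0 0; 1 0 -0.95 0 0 0 0; 1 0 0 0.75 0 0 0; 1 0 0 0 0 0 0; 1 0 0 0 0 0 0; 1 0 0 0 0 0 0"}}

```text
time_s: 6.28
position: [522.2, 180.3, 182.5]
orientation: [3.141, -0.001, -0.001]
wrist_force: [0.3, 0.0, -1.0]
grip_width: 37.9
```

```bash
python3 - <<'E'
from h import *
s=get_state();print(s["position"],s["orientation"],s["wrist_force"])
m=camera_model("wrist");im=grab_frame("wrist")[:,:,::-1]
cv2.imwrite("pics/w6.png",im)
cv2.imwrite("pics/w6c.png",cv2.resize(im[120:250,200:320],None,fx=4.5,fy=4.5,interpolation=cv2.INTER_NEAREST))
E
```

```text
[522.20920746 180.29092786 182.5132142 ] [ 3.14143561e+00 -8.05325615e-04 -1.05821190e-03] [ 0.30754762  0.04719043 -0.99133209]
```

View pics/w6c.png

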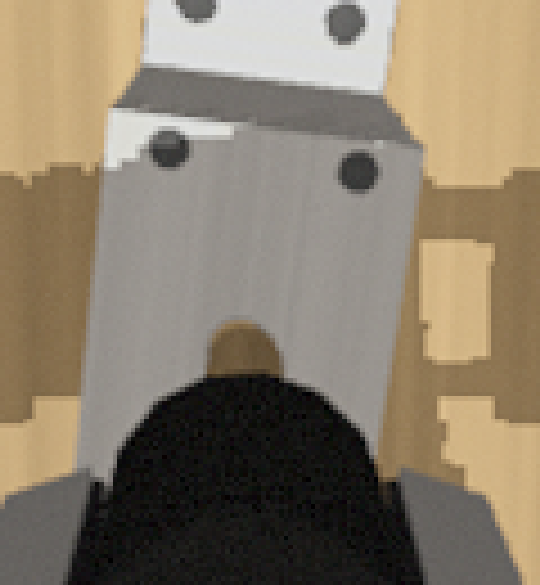

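The shank at crop (245,350) now covers the 12 hole completely. Lowering gently to contact.

Request:
{"api": "move_arm", "payload": {"commands": "1 0 0 0.2 0 0 0; 1 0 0 0 0 0 0; 1 0 0 0.04 0 0 0; 1 0 0 0 0 0 0"}}

```text
time_s: 6.67
position: [521.7, 180.8, 175.7]
orientation: [3.142, 0.0, -0.0]
wrist_force: [-0.3, 0.7, -0.3]
grip_width: 37.9
```

Request:
{"api": "move_arm", "payload": {"commands": "1 0 0 0.04 0 0 0; 1 0 0 0 0 0 0"}}

```text
time_s: 6.83
position: [521.9, 180.9, 175.4]
orientation: [-3.142, -0.001, 0.0]
wrist_force: [-0.8, -0.8, 1.6]
grip_width: 37.7
```

Request:
{"api": "move_arm", "payload": {"commands": "1 0 0 0.03 0 0 0; 1 0 0 0 0 0 0"}}

```text
time_s: 7.0
position: [521.9, 181.0, 175.3]
orientation: [-3.142, -0.001, 0.0]
wrist_force: [-2.6, 0.1, 7.0]
grip_width: 37.5
```

Contact at TCP 175.3 (foot at plate level) with 7 N. Holding and confirming it doesn't sink.

Request:
{"api": "move_arm", "payload": {"commands": "1 0 0 0 0 0 0; 1 0 0 0 0 0 0; 1 0 0 0.02 0 0 0; 1 0 0 0 0 0 0; 1 0 0 0 0 0 0"}}

```text
time_s: 7.42
position: [521.9, 181.0, 175.3]
orientation: [-3.141, -0.002, 0.0]
wrist_force: [-2.9, -1.7, 9.5]
grip_width: 37.8
```

```bash
python3 - <<'E'
from h import *
import pickle
m=pickle.load(open("m5.pkl","rb"));print(onz(m,254.5,270,240),"tcp 515.16 134.67")
s=get_state();print(s["position"],s["wrist_force"])
m=camera_model("wrist");im=grab_frame("wrist")[:,:,::-1]
cv2.imwrite("pics/w7c.png",cv2.resize(im[120:250,200:320],None,fx=4.5,fy=4.5,interpolation=cv2.INTER_NEAREST))
g=grab_frame("side")[:,:,::-1];cv2.imwrite("pics/s7.png",cv2.resize(g[100:290,170:330],None,fx=3,fy=3,interpolation=cv2.INTER_CUBIC))
E
```

```text
[514.8813385 135.8457382 240.       ] tcp 515.16 134.67
[521.94573239 181.0033766  175.25946909] [-2.90864204 -1.71488202  9.46875367]
```

View pics/s7.png

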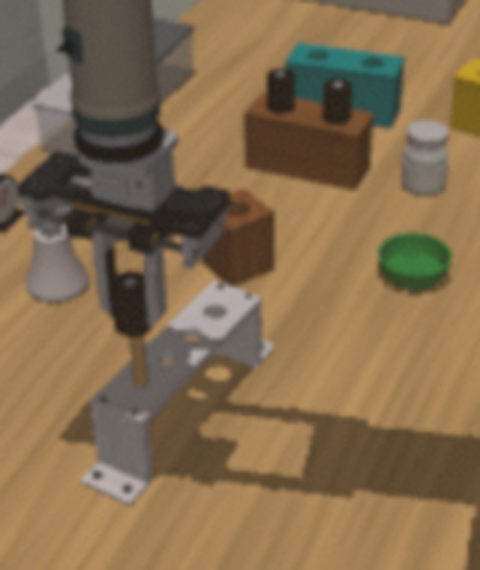

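View pics/w7c.png

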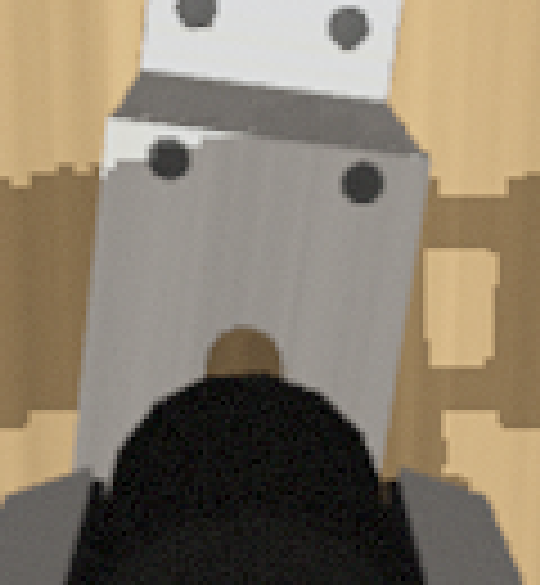

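The 12 hole turns it away: the foot stays on the plate at about 9 N. Cap-to-hole is around 3–4 mm. For margin on the 6 mm limit I'll repeat the press 2 mm closer.

Request:
{"api": "move_arm", "payload": {"commands": "1 0 0 -0.17 0 0 0; 1 -0.02 0.08 0 0 0 0; 1 0 0 0.08 0 0 0; 1 0 0 0 0 0 0; 1 0 0 0.05 0 0 0; 1 0 0 0 0 0 0"}}

```text
time_s: 8.02
position: [521.4, 179.0, 175.3]
orientation: [3.142, -0.001, -0.0]
wrist_force: [-0.4, 0.6, 5.9]
grip_width: 37.8
```

Request:
{"api": "move_arm", "payload": {"commands": "1 0 0 0.03 0 0 0; 1 0 0 0 0 0 0; 1 0 0 0 0 0 0; 1 0 0 0 0 0 0"}}

```text
time_s: 8.35
position: [521.4, 179.0, 175.2]
orientation: [-3.141, -0.001, 0.0]
wrist_force: [-1.3, -0.4, 8.9]
grip_width: 37.4
```

Refused again. Lifting and moving to the 16 hole, TCP target (515.4,137.2).

Request:
{"api": "move_arm", "payload": {"commands": "1 0 0 -0.35 0 0 0; 1 -0.12 0.85 0 0 0 0; 1 -0.12 0.82 0 0 0 0; 1 0 0 0 0 0 0; 1 0 0 0 0 0 0; 1 0 0 0 0 0 0"}}

```text
time_s: 8.85
position: [515.4, 137.7, 182.4]
orientation: [-3.141, 0.0, -0.0]
wrist_force: [-0.1, -1.1, -0.4]
grip_width: 37.3
```

```bash
python3 - <<'E'
from h import *
s=get_state();print(s["position"],s["orientation"],s["wrist_force"])
m=camera_model("wrist");im=grab_frame("wrist")[:,:,::-1]
cv2.imwrite("pics/w8.png",im)
cv2.imwrite("pics/w8c.png",cv2.resize(im[130:230,210:300],None,fx=6,fy=6,interpolation=cv2.INTER_NEAREST))
E
```

```text
[515.39107806 137.70503777 182.357034  ] [-3.14082505e+00  8.12233012e-05 -4.55920749e-04] [-0.09732703 -1.07826758 -0.36932738]
```

View pics/w8c.png

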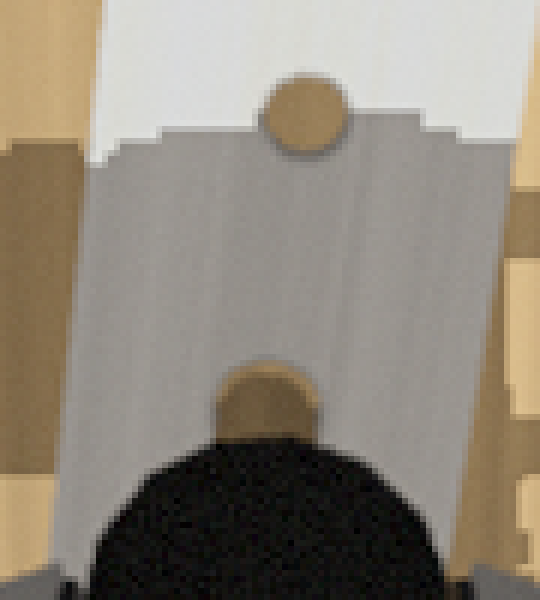

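The shank (crop u 217–316) is centred in the 16 hole (215–320). The rim gap ahead matches 0.75 mm clearance plus parallax. Lowering.

Request:
{"api": "move_arm", "payload": {"commands": "1 0 0 0.2 0 0 0; 1 0 0 0 0 0 0; 1 0 0 0.08 0 0 0; 1 0 0 0 0 0 0; 1 0 0 0.04 0 0 0; 1 0 0 0 0 0 0"}}

```text
time_s: 9.4
position: [515.3, 137.3, 174.5]
orientation: [3.141, -0.0, 0.0]
wrist_force: [-0.4, -0.3, -0.9]
grip_width: 37.8
```

Request:
{"api": "move_arm", "payload": {"commands": "1 0 0 0.04 0 0 0; 1 0 0 0 0 0 0; 1 0 0 0.04 0 0 0; 1 0 0 0 0 0 0"}}

```text
time_s: 9.73
position: [515.2, 137.1, 172.2]
orientation: [3.141, 0.0, -0.0]
wrist_force: [0.1, -0.4, -0.9]
grip_width: 37.5
```

Request:
{"api": "move_arm", "payload": {"commands": "1 0 0 0.04 0 0 0; 1 0 0 0 0 0 0; 1 0 0 0.06 0 0 0; 1 0 0 0 0 0 0"}}

```text
time_s: 10.07
position: [515.2, 137.2, 169.8]
orientation: [3.141, 0.0, 0.0]
wrist_force: [-0.4, -1.0, -0.2]
grip_width: 37.2
```

It is sliding in freely. Going down in stages; the cap should seat at TCP≈100.4.

Request:
{"api": "move_arm", "payload": {"commands": "1 0 0 0.2 0 0 0; 1 0 0 0.2 0 0 0; 1 0 0 0.2 0 0 0; 1 0 0 0.2 0 0 0; 1 0 0 0 0 0 0"}}

```text
time_s: 10.48
position: [515.1, 136.9, 148.7]
orientation: [3.141, 0.001, 0.0]
wrist_force: [0.8, -1.6, -2.3]
grip_width: 37.6
```

Request:
{"api": "move_arm", "payload": {"commands": "1 0 0 0.3 0 0 0; 1 0 0 0.3 0 0 0; 1 0 0 0.3 0 0 0; 1 0 0 0.3 0 0 0; 1 0 0 0 0 0 0"}}

```text
time_s: 10.9
position: [515.1, 136.8, 118.2]
orientation: [3.141, 0.001, 0.0]
wrist_force: [1.9, -3.5, -3.3]
grip_width: 37.6
```

Request:
{"api": "move_arm", "payload": {"commands": "1 0 0 0.2 0 0 0; 1 0 0 0.2 0 0 0; 1 0 0 0.1 0 0 0; 1 0 0 0 0 0 0; 1 0 0 0 0 0 0"}}

```text
time_s: 11.32
position: [515.3, 137.0, 107.0]
orientation: [3.141, 0.0, 0.0]
wrist_force: [1.5, -4.1, -3.4]
grip_width: 37.2
```

Request:
{"api": "move_arm", "payload": {"commands": "1 0 0.02 0.1 0 0 0; 1 0 0 0.08 0 0 0; 1 0 0 0 0 0 0; 1 0 0 0.04 0 0 0; 1 0 0 0 0 0 0"}}

```text
time_s: 11.73
position: [515.3, 136.9, 102.0]
orientation: [-3.141, -0.0, -0.0]
wrist_force: [1.7, -2.9, -0.1]
grip_width: 37.5
```

Request:
{"api": "move_arm", "payload": {"commands": "1 0 0 0.04 0 0 0; 1 0 0 0 0 0 0; 1 0 0 0 0 0 0"}}

```text
time_s: 11.98
position: [515.4, 136.9, 101.0]
orientation: [-3.141, -0.0, -0.0]
wrist_force: [1.3, -2.5, 0.6]
grip_width: 37.2
```

Request:
{"api": "move_arm", "payload": {"commands": "1 0 0 0.03 0 0 0; 1 0 0 0 0 0 0; 1 0 0 0 0 0 0"}}

```text
time_s: 12.23
position: [515.4, 136.8, 100.4]
orientation: [-3.141, -0.0, -0.0]
wrist_force: [1.6, -1.1, 2.3]
grip_width: 37.7
```

Request:
{"api": "move_arm", "payload": {"commands": "1 0 0 0.02 0 0 0; 1 0 0 0 0 0 0; 1 0 0 0 0 0 0"}}

```text
time_s: 12.48
position: [515.4, 136.9, 100.4]
orientation: [-3.141, -0.001, 0.0]
wrist_force: [-1.3, -2.4, 5.5]
grip_width: 37.4
```

Seated at 100.4 with 5.5 N, exactly as predicted. Releasing.

Request:
{"api": "move_arm", "payload": {"commands": "1 0 0 -0.02 0 0 0; 1 0 0 0 0 0 0; 0.9 0 0 0 0 0 0; 0.7 0 0 0 0 0 0; 0.5 0 0 0 0 0 0; 0.3 0 0 0 0 0 0; 0 0 0 0 0 0 0; 0 0 0 0 0 0 0; 0 0 0 0 0 0 0; 0 0 0 0 0 0 0; 0 0 0 0 0 0 0; 0 0 0 0 0 0 0"}}

```text
time_s: 13.48
position: [515.2, 136.8, 100.2]
orientation: [-3.142, 0.0, -0.0]
wrist_force: [-0.1, 0.4, 0.2]
grip_width: 87.1
```

Request:
{"api": "move_arm", "payload": {"commands": "0 0 0 -0.5 0 0 0; 0 0 0 -1 0 0 0; 0 0 0 -1 0 0 0; 0 0 0 -1 0 0 0; 0 0 0 -1 0 0 0; 0 0 1 0 0 0 0; 0 0 1 0 0 0 0; 0 0 1 0 0 0 0; 0 0 0 0 0 0 0; 0 0 0 0 0 0 0; 0 0 0 0 0 0 0"}}

```text
time_s: 14.4
position: [515.2, 62.2, 212.7]
orientation: [-3.141, -0.0, -0.001]
wrist_force: [-0.0, -0.4, 0.1]
grip_width: 94.2
```

```bash
python3 - <<'E'
from h import *
s=get_state();print(s["time_s"],s["position"],s["wrist_force"])
m=camera_model("wrist");im=grab_frame("wrist")[:,:,::-1]
cv2.imwrite("pics/w9.png",im)
g=grab_frame("side")[:,:,::-1];cv2.imwrite("pics/s9.png",cv2.resize(g[100:290,170:330],None,fx=3,fy=3,interpolation=cv2.INTER_CUBIC))
print("pred spot at hole16",proj(m,[[515.3,134.4,140]]), "cap at tcp release",proj(m,[[515.4,136.9,140]]))
E
```

```text
14.4 [515.24084599  62.20987083 212.6940071 ] [-0.04185365 -0.43057051  0.06988565]
pred spot at hole16 [[254.64672036 111.26278668]] cap at tcp release [[254.77781821 107.86881326]]
```

View pics/w9.png

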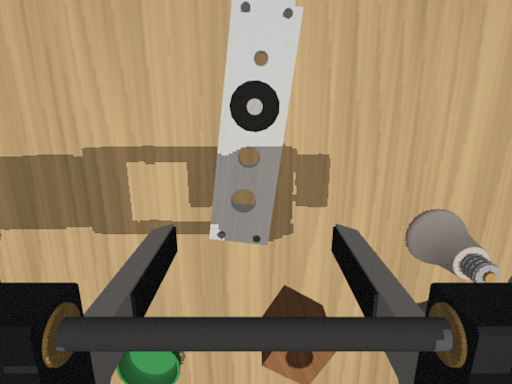

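View pics/s9.png

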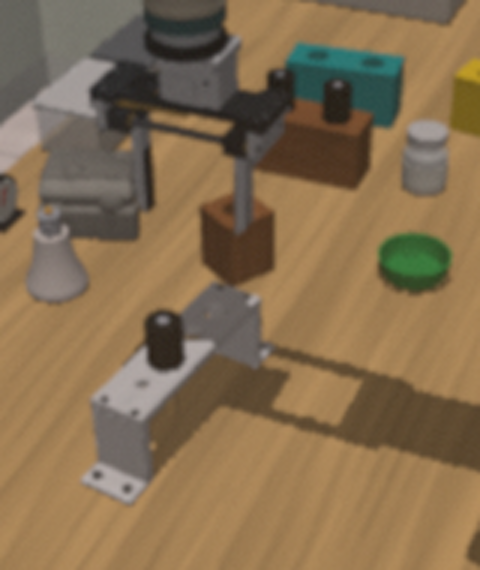

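The peg hangs upright in the 16 hole with its cap flat on the plate. The centre spot is at (254.5,106.5), about 3 mm from the hole centre. The 12 hole is empty at (261,58), the 20 and 24 are empty too, and the spares are still in the caddy. Handing in.

```bash
python3 -c "
from workcell import *
print(hand_in())"
```

```text
the job is handed in; nothing more can be done
None
```

The peg from the single stand is the 14.5 mm one, and I left it hanging in the 16 mm hole and handed the job in at about 14.5 s. No verdict was reported.

- **Size by sight:** the wrist camera showed a shank about 14.6 mm wide, set about 3 mm off the cap's axis.
- **12 mm hole:** it turned the peg away twice. The foot stopped dead at the plate's top face with about 9 N on the wrist.
- **16 mm hole:** the shank slid all the way through with almost no push (at most about 4 N sideways). The cap seated at the expected height, with 5.5 N at the last touch.
- **Final pictures:** the peg stands upright with its cap flat on the plate and its axis about 3 mm from the hole's centre, against the 6 mm allowed. Both spares are in the caddy, nothing else in view looks moved, and the gripper is clear of everything.

One check disagreed slightly. The camera put the cap's axis about 1 mm further along +y than the tool position did. That put the first press on the 12 mm hole about 4 mm off centre, so I repeated it 2 mm closer in, with the same result.

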